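# Spice check: load the table tray, reject the out-of-date jars

### The arm

A 6-joint arm with a two-finger parallel gripper is mounted at the origin on a cart in front of the work surface, level with it; the furniture and walls round the work are solid. World frame = base frame: x ahead of the robot, y to its left, z up, the work surface at z = 0. Lengths are in m, angles in rad, forces in N, time in s.
With the tool pointing down it reaches from about 0.3 to 0.875 m from the base axis. Payload 6.4 kg.
Tool frame: the origin (TCP) lies at the very end of the fingers, on their centre line; the grasp point (between the pads) lies 19 mm behind it (r.hold_point_z is the distance from the TCP to the grasp point, in m); z points along the fingers, y is the line along which they close (so a half turn about z gives the same grasp; the last joint's range is limited). The gripper opens to 88 mm and grips with 3 to 60 N. Pads are 18 mm wide; open, the fingers measure 123 mm over their backs; the gripper's body (75 mm by 187 mm) begins 45 mm behind the grasp point.
Start: joints at [0.983, 0.181, 1.607, -0, 1.354, -0.206], TCP at [0.214, 0.534, 0.239] pointing down, gripper open.
Joint ranges: [-2.99, 2.99], [-0.89, 2.07], [0.3, 2.58], [-1.14, 4.28], [0, 2.63], [-3.12, 3.12]. Speed limits (rad/s): [2.57, 2.57, 3.01, 3.14, 3.14, 3.14].

### API

Orientations are given as [roll, pitch, yaw] about the fixed x, y, z axes, in that order (R = Rz(yaw) Ry(pitch) Rx(roll)).
In Python, from cell import r gives the robot as it stands. The module is installed in compiled form; this text tells all that it offers.
- The arm moves only by the shell command python3 -m inch 'ROWS' [FORCE]. ROWS is JSON, a list that holds one entry, the list of rows, each a list of 5 numbers: the opening, from 0 (shut) to 1 (fully open), then the shift along the tool's x, y, z in cm, then the turn about the tool's z in rad. A call has 1 to 10 rows; each row is the pose to reach, as a shift and turn from the pose commanded when the call began, along the tool's axes at that moment; what a row does not reach only later rows make up. A row lasts 1/8 s, in which the tool goes at most 62.5 mm and 10.7 degrees, less where a joint would pass 70% of its speed; a pose out of reach is approached as far as the arm can. A call with a gripper value outside its range is refused whole. The fingers move at their own pace and stop on an object; FORCE is the grip in N (left out, the last holds). Time passes only in rows, so rows that repeat a pose let the fingers close. It gives the time, the measured TCP pose, the force, the opening and the grip force at its end, in the units of the state.
- r.read_state(): the state, without advancing time (a new reading comes with each control period).
- r.capture(name): name is "scene" or "side" or "wrist"; returns a dict with "img" (384x512x3 uint8, red, green, blue), "fx", "fy", "cx", "cy" (pixels), "k1" (the pictures are not rectified: a ray, as slopes to the right and down, at radius r is drawn at 1 + k1 r^2 times it, then the intrinsics apply), "origin" and "orientation" of the camera in the world; the wrist camera has in their place "mount" (4x4, takes a point from camera to tool coordinates, whose origin is the TCP and whose axes are the flange's). Camera axes: x right, y down, z forward; pixel columns grow to the right and rows downward; lengths in m; the calibration is good to about 2 mm. A picture is of the moment at which its call begins: read the wrist's pose just before it. There is no depth.
- r.finish_job(): hands the job in; it is judged then, once.
The state is a dict: "t": time; "joint_positions": joint angles; "joint_velocities": joint speeds; "effort": joint torques, N m; "position": TCP position; "tcp_rot": TCP orientation; "force": force on the tool from outside, world axes, zero at the start; "torque": the same for the moment, N m; "finger_gap": finger opening in m; "grip_force": force on a finger pad.
Only numpy, scipy, OpenCV 4.12 (cv2) and the standard library are available. Lean on these libraries where they do the work, as an engineer would, in place of code of your own. Each camera call takes 0.05 s, during which the arm holds its last target. There are 200 camera calls.

### The job

Sort the spice jars on the board: stand those with a round paper dot on the lid upright in the light wooden tray, loading its two ends evenly so that it never tips, and stand those with a strip of tape across the lid upright in cells of the cardboard carton. When all are sorted, lift the loaded tray by its handle and set it down level on the cork mat with its foot wholly on the cork; the kitchen timer that stands on the mat has to be moved off it beforehand, to stand upright clear of mat and tray on the board or worktop. Knock no jar over and leave the salt and pepper shakers alone.

Things in the scene. Friction and masses are not known exactly. Their poses are not given: they have to be found in the camera images.
- jar_dot_1: Good jar. Origin: centre of its underside; z up along its axis. Glass spice jar with a black screw lid, 41 mm in diameter, 105 mm tall, 110 g. A round white paper dot, 30 mm across, is stuck flat on top of its lid: checked and good, belongs in the wooden tray. Absent (None) in some starts.
- jar_dot_2: Good jar. Origin: centre of its underside; z up along its axis. Glass spice jar with a black screw lid, 41 mm in diameter, 105 mm tall, 110 g. A round white paper dot, 30 mm across, is stuck flat on top of its lid: checked and good, belongs in the wooden tray. Absent (None) in some starts.
- jar_dot_3: Good jar. Origin: centre of its underside; z up along its axis. Glass spice jar with a black screw lid, 41 mm in diameter, 105 mm tall, 110 g. A round white paper dot, 30 mm across, is stuck flat on top of its lid: checked and good, belongs in the wooden tray. Absent (None) in some starts.
- jar_dot_4: Good jar. Origin: centre of its underside; z up along its axis. Glass spice jar with a black screw lid, 41 mm in diameter, 105 mm tall, 110 g. A round white paper dot, 30 mm across, is stuck flat on top of its lid: checked and good, belongs in the wooden tray. Absent (None) in some starts.
- jar_strip_1: Rejected jar. Origin: centre of its underside; z up along its axis. Glass spice jar with a black screw lid, 41 mm in diameter, 105 mm tall, 110 g. A strip of white paper tape, 14 mm wide, runs straight across its lid and 34 mm down both sides: out of date, belongs in the cardboard carton. Absent (None) in some starts.
- jar_strip_2: Rejected jar. Origin: centre of its underside; z up along its axis. Glass spice jar with a black screw lid, 41 mm in diameter, 105 mm tall, 110 g. A strip of white paper tape, 14 mm wide, runs straight across its lid and 34 mm down both sides: out of date, belongs in the cardboard carton. Absent (None) in some starts.
- tray: Loose, light wooden tray (205 g), 210 mm long (x axis), 140 wide (y), on one central round foot 72 mm across: two jars on one end and none on the other tip it; one jar more on one end is stable. Origin: centre of the foot's underside, z up. Floor 36 mm up, rim 53. A panel across the middle (x = 0, 10 mm thick, 78 up) and a slat along x (50 up) make four nests of 94 x 62 mm.
- tray_handle (a point): Centre of the tray's grip bar, which two posts carry above the middle panel, 152 mm above the tray's origin. It runs along the tray's y axis, 84 mm long, 16 mm thick along the tray's x axis, 36 mm tall (134 to 170 mm above the origin); 43 mm of free space lies between it and jars standing in the nests.
- tray_nest_1 (a point): Good spot for one jar on the tray's inner floor: the nest at tray x = +72 mm, y = +35 mm, 36 mm above the tray's origin. Nests 1 and 2 are one end (+x), nests 3 and 4 the other (-x). Axes as the tray's.
- tray_nest_2 (a point): Good spot for one jar on the tray's inner floor: the nest at tray x = +72 mm, y = -35 mm, 36 mm above the tray's origin. Nests 1 and 2 are one end (+x), nests 3 and 4 the other (-x). Axes as the tray's.
- tray_nest_3 (a point): Good spot for one jar on the tray's inner floor: the nest at tray x = -72 mm, y = +35 mm, 36 mm above the tray's origin. Nests 1 and 2 are one end (+x), nests 3 and 4 the other (-x). Axes as the tray's.
- tray_nest_4 (a point): Good spot for one jar on the tray's inner floor: the nest at tray x = -72 mm, y = -35 mm, 36 mm above the tray's origin. Nests 1 and 2 are one end (+x), nests 3 and 4 the other (-x). Axes as the tray's.
- carton: Divided cardboard bottle carton for rejects, open at the top, 136 x 136 mm, 50 mm high, walls 4 mm, fixed where it stands: four cells of about 62 x 62 mm. Origin: centre of its underside; x and y axes along its sides, z up.
- carton_cell_1 (a point): Centre of a carton cell's floor, 4 mm above the carton's origin, at carton x = +33 mm, y = +33 mm.
- carton_cell_2 (a point): Centre of a carton cell's floor, 4 mm above the carton's origin, at carton x = +33 mm, y = -33 mm.
- carton_cell_3 (a point): Centre of a carton cell's floor, 4 mm above the carton's origin, at carton x = -33 mm, y = +33 mm.
- carton_cell_4 (a point): Centre of a carton cell's floor, 4 mm above the carton's origin, at carton x = -33 mm, y = -33 mm.
- cork_mat: Round cork mat, 150 mm in diameter, 5 mm thick, fixed on the board. Origin: centre of its underside; z up. The kitchen timer stands on it at the start.
- timer: Round red wind-up kitchen timer with a white foot, domed, 65 mm in diameter, 63 mm tall with the twist bar on its top, 110 g, on the cork mat at the start. The bar is 8 mm thick along the timer's x axis, 40 mm long along its y axis, and stands clear of the dome from about 54 to 63 mm; it does not turn. Origin: centre of its underside; z up.
- cover_board: Fixed wooden cover board over the hob, the working surface: 490 mm along x, 653 mm along y; its top is 55 mm above its origin, which is the centre of its underside at worktop height (z = 0).
- salt_shaker: Bystander: glass salt shaker with a grey cap, 44 mm in diameter, 90 mm tall, on the worktop strip to the right of the board. Origin: centre of its underside.
- pepper_shaker: Bystander: the same kind of shaker, farther back on that strip. Origin: centre of its underside.

How it is judged:
On the way, in this order (a step that is already met when the one before it is completed fails the run):
1. every dotted jar stands in the tray and every taped jar in the carton, the tray standing level (x of jar_dot_1 in the frame of tray between -0.102 and 0.102 m and y of jar_dot_1 in the frame of tray between -0.067 and 0.067 m and z of jar_dot_1 in the frame of tray between 0.03 and 0.044 m and angle between each of jar_dot_1, jar_dot_2, jar_dot_3, jar_dot_4, jar_strip_1, jar_strip_2's own z axis and vertical below 0.15 rad and x of jar_dot_2 in the frame of tray between -0.102 and 0.102 m and y of jar_dot_2 in the frame of tray between -0.067 and 0.067 m and z of jar_dot_2 in the frame of tray between 0.03 and 0.044 m and x of jar_dot_3 in the frame of tray between -0.102 and 0.102 m and y of jar_dot_3 in the frame of tray between -0.067 and 0.067 m and z of jar_dot_3 in the frame of tray between 0.03 and 0.044 m and x of jar_dot_4 in the frame of tray between -0.102 and 0.102 m and y of jar_dot_4 in the frame of tray between -0.067 and 0.067 m and z of jar_dot_4 in the frame of tray between 0.03 and 0.044 m and x of jar_strip_1 in the frame of carton between -0.066 and 0.066 m and y of jar_strip_1 in the frame of carton between -0.066 and 0.066 m and z of jar_strip_1 in the frame of carton between -0.002 and 0.012 m and x of jar_strip_2 in the frame of carton between -0.066 and 0.066 m and y of jar_strip_2 in the frame of carton between -0.066 and 0.066 m and z of jar_strip_2 in the frame of carton between -0.002 and 0.012 m and angle between tray's own z axis and vertical below 0.05 rad and contact force between the fingers and anything else below 0.5 N), for 0.2 s.
2. the loaded tray is lifted clear of the board by its handle (x of jar_dot_1 in the frame of tray between -0.102 and 0.102 m and y of jar_dot_1 in the frame of tray between -0.067 and 0.067 m and z of jar_dot_1 in the frame of tray between 0.03 and 0.044 m and angle between each of jar_dot_1, jar_dot_2, jar_dot_3, jar_dot_4's own z axis and vertical below 0.15 rad and x of jar_dot_2 in the frame of tray between -0.102 and 0.102 m and y of jar_dot_2 in the frame of tray between -0.067 and 0.067 m and z of jar_dot_2 in the frame of tray between 0.03 and 0.044 m and x of jar_dot_3 in the frame of tray between -0.102 and 0.102 m and y of jar_dot_3 in the frame of tray between -0.067 and 0.067 m and z of jar_dot_3 in the frame of tray between 0.03 and 0.044 m and x of jar_dot_4 in the frame of tray between -0.102 and 0.102 m and y of jar_dot_4 in the frame of tray between -0.067 and 0.067 m and z of jar_dot_4 in the frame of tray between 0.03 and 0.044 m and height (world z) of tray above 0.067 m and distance between the grasp point and tray_handle below 0.06 m and contact force between tray and cover_board below 0.5 N and contact force between tray and cork_mat below 0.5 N), for 0.2 s.
At the end, for the whole second after the job is handed in: Dotted jars stand in the tray, taped jars in the carton (tilt under 0.15 rad); the tray is level (0.05 rad) on the mat, within 39 mm of its centre; the timer is upright, over 105 mm from the mat's centre, on board or worktop, not touching the tray; all at rest (x of jar_dot_1 in the frame of tray between -0.102 and 0.102 m and y of jar_dot_1 in the frame of tray between -0.067 and 0.067 m and z of jar_dot_1 in the frame of tray between 0.03 and 0.044 m and angle between each of jar_dot_1, jar_dot_2, jar_dot_3, jar_dot_4, jar_strip_1, jar_strip_2's own z axis and vertical below 0.15 rad and x of jar_dot_2 in the frame of tray between -0.102 and 0.102 m and y of jar_dot_2 in the frame of tray between -0.067 and 0.067 m and z of jar_dot_2 in the frame of tray between 0.03 and 0.044 m and x of jar_dot_3 in the frame of tray between -0.102 and 0.102 m and y of jar_dot_3 in the frame of tray between -0.067 and 0.067 m and z of jar_dot_3 in the frame of tray between 0.03 and 0.044 m and x of jar_dot_4 in the frame of tray between -0.102 and 0.102 m and y of jar_dot_4 in the frame of tray between -0.067 and 0.067 m and z of jar_dot_4 in the frame of tray between 0.03 and 0.044 m and x of jar_strip_1 in the frame of carton between -0.066 and 0.066 m and y of jar_strip_1 in the frame of carton between -0.066 and 0.066 m and z of jar_strip_1 in the frame of carton between -0.002 and 0.012 m and x of jar_strip_2 in the frame of carton between -0.066 and 0.066 m and y of jar_strip_2 in the frame of carton between -0.066 and 0.066 m and z of jar_strip_2 in the frame of carton between -0.002 and 0.012 m and horizontal distance between tray and cork_mat below 0.039 m and z of tray in the frame of cork_mat between 0 and 0.01 m and angle between tray's own z axis and vertical below 0.05 rad and horizontal distance between timer and cork_mat above 0.105 m and angle between timer's own z axis and vertical below 0.1 rad and contact force between timer and tray below 0.5 N and height (world z) of timer between -0.01 and 0.075 m and linear speed of each of jar_dot_1, jar_dot_2, jar_dot_3, jar_dot_4, jar_strip_1, jar_strip_2, tray, timer below 0.02 m/s).
It fails at once if the tray tips (by more than 0.2 rad) (angle between tray's own z axis and vertical above 0.2 rad).
It fails at once if a jar is knocked over (angle between any of jar_dot_1, jar_dot_2, jar_dot_3, jar_dot_4, jar_strip_1, jar_strip_2's own z axis and vertical above 0.8 rad).
It fails at once if a shaker is displaced by more than 30 mm (distance of any of salt_shaker, pepper_shaker from where it was at the start of the episode above 0.03 m).
Of jar_dot_1, jar_dot_2, jar_dot_3, jar_dot_4 only 2 to 4 are there at a start; the rules pass over those that are not, and their reading is None.
Of jar_strip_1, jar_strip_2 only 1 to 2 are there at a start; the rules pass over those that are not, and their reading is None.
At some moment in a run one of timer may be knocked a few centimetres aside while the robot is not near it.
It also fails if it takes over 210 s, if anything falls off the work surface, if the arm or the gripper's body presses on something with over 40 N, if the wrist force passes 120 N, or if a joint passes its speed limit or range.

## Working session

There is one attempt and no reset: what is moved stays moved. The work goes in short steps, Python scripts to look and compute and a shell command to move; the robot and the scene stay as the last step left them, time stands still between calls to the robot, and variables do not carry over. Pictures are saved under pics/ and viewed, at most 19 in all, crops included, and the job is handed in when it is done.

```bash
mkdir -p pics; cat > h.py <<'E'
import numpy as np, cv2
from scipy.spatial.transform import Rotation as R
from cell import r
def cam(name):
    s=r.read_state(); c=r.capture(name)
    if name=='wrist':
        T=np.eye(4); T[:3,:3]=rot(s['tcp_rot']); T[:3,3]=s['position']
        T=T@np.array(c['mount']); c['o']=T[:3,3]; c['R']=T[:3,:3]
    else:
        c['o']=np.array(c['origin']); c['R']=rot(c['orientation'])
    return c
def rot(o):
    o=np.array(o,float)
    if o.shape==(3,3): return o
    return R.from_euler('xyz',o).as_matrix() if o.size==3 else R.from_quat(o).as_matrix()
def ray(c,u,v):
    d=np.array([(u-c['cx'])/c['fx'],(v-c['cy'])/c['fy']]); x=d.copy()
    for _ in range(20): x=d/(1+c['k1']*(x@x))
    return c['R']@np.array([x[0],x[1],1.])
def onz(c,u,v,z):
    d=ray(c,u,v); return c['o']+d*(z-c['o'][2])/d[2]
def save(c,n): cv2.imwrite('pics/'+n+'.png',cv2.cvtColor(c['img'],cv2.COLOR_RGB2BGR))
def px(c,p):
    q=c['R'].T@(np.array(p)-c['o']); x=q[:2]/q[2]; x=x*(1+c['k1']*(x@x)); return x[0]*c['fx']+c['cx'],x[1]*c['fy']+c['cy']
def tool(dx,dy):
    "world shift m -> tool cm"
    return np.round(rot(r.read_state()['tcp_rot']).T@np.array([dx,dy,0])*100,2)
E
python3 - <<'E'
from h import *
for n in ['scene','side','wrist']:
    c=cam(n); save(c,n+'0'); print(n,c['o'],c['R'].round(2).tolist(),c['fx'],c['k1'])
print(r.read_state())
a=[cv2.imread(f'pics/{n}0.png') for n in ['scene','side']]
E
```

```text
scene [ 0.08010513 -0.6106444   0.75198761] [[0.86, -0.28, 0.43], [-0.52, -0.48, 0.71], [0.01, -0.83, -0.56]] 424.00033034616655 -0.11814985597104107
side [ 0.080297   -0.83697479  0.64102272] [[0.9, -0.18, 0.41], [-0.45, -0.38, 0.81], [0.0, -0.91, -0.42]] 487.9006307643996 -0.036786739154677485
wrist [0.14080326 0.56307919 0.38440558] [[0.37, 0.88, 0.28], [0.93, -0.35, -0.12], [-0.0, 0.3, -0.95]] 326.11855612077926 -0.07701171595693708
{'t': 0.15, 'joint_positions': array([ 9.82678416e-01,  1.81339902e-01,  1.60775377e+00,  2.83013440e-05,
        1.35377589e+00, -2.06289477e-01]), 'joint_velocities': array([ 0.00050155, -0.00307784, -0.00314987, -0.00011247, -0.00087661,
       -0.00074684]), 'effort': array([ 6.11648538e-04, -4.34230793e+01, -3.42178631e+01,  7.02582859e-02,
        3.56571958e-02, -8.22177731e-05]), 'position': array([0.21400428, 0.53327201, 0.2380461 ]), 'tcp_rot': array([-3.14034848e+00, -2.88592814e-04,  2.75975793e+00]), 'force': array([-0.05138024, -0.10966984, -0.17573478]), 'torque': array([ 0.01968833, -0.04550351, -0.05923114]), 'grip_force': 0.0, 'finger_gap': 0.08796380500963737}
```

View pics/scene0.png

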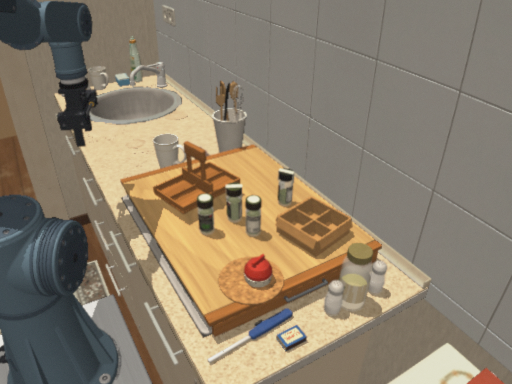

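View pics/side0.png

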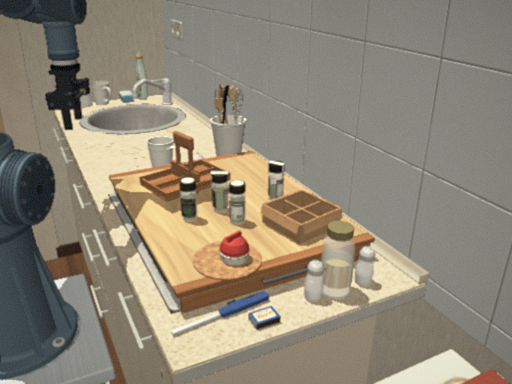

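The scene view shows four jars with lids at about (205,200), (235,187), (254,203) and (286,173). The tray is at (197,183) with its handle at (195,158), the carton at (314,222), and the timer on the mat at (257,270). The side view agrees. I'll zoom in to read the lids.

```bash
python3 - <<'E'
from h import *
a=cv2.imread('pics/scene0.png')[135:305,115:385]; b=cv2.imread('pics/side0.png')[125:285,105:375]
cv2.imwrite('pics/z1.png',np.vstack([cv2.resize(a,None,fx=2.0,fy=1.75,interpolation=3)[:300],cv2.resize(b,None,fx=2.0,fy=1.85,interpolation=3)[:296]]))
cv2.imwrite('pics/z0.png',cv2.resize(a,(800,504),interpolation=3))
c=cam('scene')
hsv=cv2.cvtColor(c['img'],cv2.COLOR_RGB2HSV)
for u,v,z in [(205,199,.16),(235,186,.16),(254,200,.16),(286,172,.16),(251,279,.06),(258,258,.118),(314,222,.105),(195,157,.225),(197,190,.1)]:
    print(u,v,onz(c,u,v,z).round(3))
E
```

```text
205 199 [0.42  0.193 0.16 ]
235 186 [0.513 0.208 0.16 ]
254 200 [0.523 0.129 0.16 ]
286 172 [0.668 0.202 0.16 ]
251 279 [ 0.43  -0.016  0.06 ]
258 258 [ 0.447 -0.018  0.118]
314 222 [0.645 0.038 0.105]
195 157 [0.442 0.292 0.225]
197 190 [0.454 0.326 0.1  ]
```

View pics/z0.png

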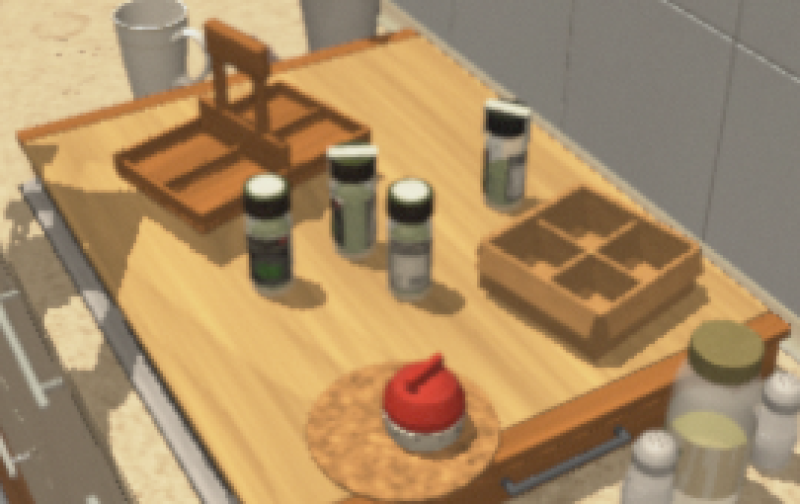

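The zoom (scale 2.96) shows round dots on the jars at crop (267,187) and (410,190). It shows tape strips on the jars at (352,152) and (506,105). So there are two of each: dots at about (0.42,0.19) and (0.52,0.13), strips at (0.51,0.21) and (0.67,0.20). I'm going above the board with the tool aligned to the world axes.

```bash
python3 -m inch '[[[1,0,0,-6,-0.1],[1,-6,-5,-12,-0.2],[1,-12,-10,-12,-0.382],[1,-18,-16,-12,-0.382],[1,-24,-21,-12,-0.382],[1,-30,-27,-12,-0.382],[1,-36,-32,-12,-0.382],[1,-36,-32,-12,-0.382],[1,-36,-32,-12,-0.382]]]' 20
python3 - <<'E'
from h import *
c=cam('wrist'); save(c,'w1'); print(r.read_state()['position'],r.read_state()['tcp_rot'],c['o'])
np.save('w1R',c['R'])
for p in [(.42,.193,.16),(.523,.129,.16),(.513,.208,.16),(.668,.202,.16),(.43,-.016,.06),(.645,.038,.105),(.45,.31,.225)]: print(np.round(px(c,p)))
E
```

```text
t: 1.32
position: [0.4295, 0.1006, 0.3589]
tcp_rot: [3.141, 0.001, -3.141]
force: [0.8, 0.8, 0.6]
finger_gap: 0.0879
grip_force: 0.0
[0.43226954 0.09418949 0.35856347] [-3.13724397e+00  1.36078515e-03  3.13554141e+00] [0.35045346 0.101016   0.50527422]
[344. 156.]
[282. 242.]
[350. 234.]
[334. 340.]
[174. 149.]
[215. 301.]
[479. 202.]
```

View pics/w1.png

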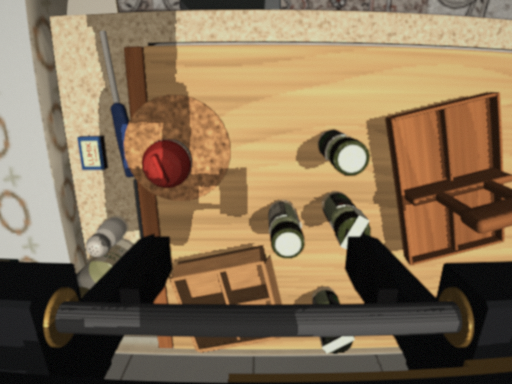

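The wrist view has the dot lids at (351,158) and (288,244), and the strip lids at (353,230) and (337,342). The timer is at (167,163) on the mat centred at (178,149). The tray corners are at (387,119), (497,94) and (411,261), and the carton corners at (265,247) and (172,263). I'll refine these now that the arm has settled.

```bash
python3 - <<'E'
from h import *
for _ in range(2): c=cam('wrist'); print(r.read_state()['position'],r.read_state()['tcp_rot'])
save(c,'w2')
img=c['img']; hsv=cv2.cvtColor(img,cv2.COLOR_RGB2HSV)
wh=((hsv[...,1]<45)&(hsv[...,2]>185)).astype(np.uint8); wh[:,:250]=0; wh[:100]=0
n,l,st,ce=cv2.connectedComponentsWithStats(wh)
for i in range(1,n):
    if st[i,4]>40: print('white',st[i],ce[i].round(1),onz(c,*ce[i],.16).round(4))
rd=(((hsv[...,0]<6)|(hsv[...,0]>172))&(hsv[...,1]>150)&(hsv[...,2]>80)).astype(np.uint8); rd[:,:120]=0; rd[:,220:]=0
cs=max(cv2.findContours(rd,0,2)[0],key=cv2.contourArea); (u,v),rad=cv2.minEnclosingCircle(cs); print('red',u,v,rad,onz(c,u,v,.085).round(4))
P=lambda pts,z:[print(p,onz(c,*p,z).round(4)) for p in pts]
# mat edge points found along spokes: hand-read extents
P([(178,96),(178,201),(124,149),(231,149)],.06)
print('tray');P([(388,120),(497,94),(411,262)],.108)
print('carton');P([(265,247),(172,263)],.105)
print('bar');P([(157,155),(165,168)],.12)
x=cv2.resize(img[85:210,110:250],None,fx=3,fy=3,interpolation=3); y=cv2.resize(img[85:270,370:512],None,fx=2.4,fy=2.4,interpolation=3)
h=max(x.shape[0],y.shape[0]); o=np.zeros((h,x.shape[1]+y.shape[1],3),np.uint8); o[:x.shape[0],:x.shape[1]]=x; o[:y.shape[0],x.shape[1]:]=y
cv2.imwrite('pics/z2.png',o[...,::-1])
E
```

```text
[0.43087587 0.09746785 0.3583938 ] [-3.13982142e+00 -1.42337106e-05  3.13381112e+00]
[0.42981859 0.09996499 0.35835365] [-3.14145926e+00 -8.15168035e-04  3.13564948e+00]
white [342 144  27  26 558] [355.2 156.5] [0.4224 0.2018 0.16  ]
white [351 215  21  21 233] [361.6 225.8] [0.5039 0.2161 0.16  ]
white [280 232  24  23 441] [291.4 242.8] [0.5247 0.1351 0.16  ]
white [327 337  31  16 202] [340.8 343.1] [0.6746 0.2055 0.16  ]
red 165.11622619628906 162.7379608154297 22.12435531616211 [ 0.4444 -0.0266  0.085 ]
(178, 96) [ 0.3597 -0.0089  0.06  ]
(178, 201) [ 0.5068 -0.0204  0.06  ]
(124, 149) [ 0.4296 -0.0906  0.06  ]
(231, 149) [0.4315 0.0592 0.06  ]
tray
(388, 120) [0.3881 0.2543 0.108 ]
(497, 94) [0.3547 0.3896 0.108 ]
(411, 262) [0.583  0.3097 0.108 ]
carton
(265, 247) [0.5583 0.1051 0.105 ]
(172, 263) [ 0.5829 -0.0248  0.105 ]
bar
(157, 155) [ 0.4271 -0.0252  0.12  ]
(165, 168) [ 0.4433 -0.0169  0.12  ]
```

View pics/z2.png

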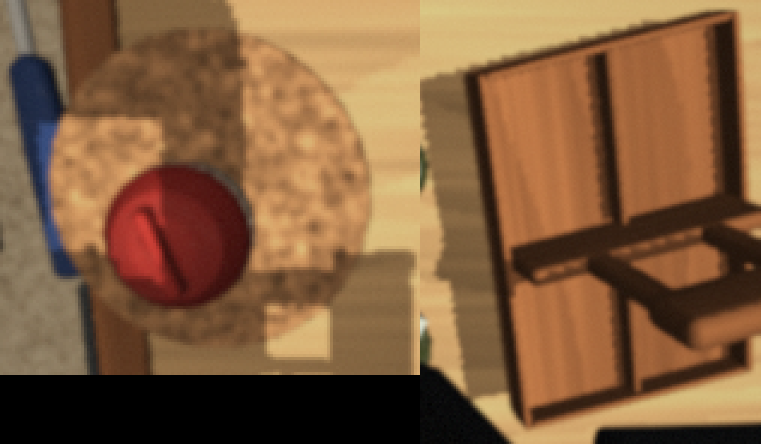

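Numbers that matter:

| Thing | Position and yaw |
|---|---|
| Dot jars | (0.422,0.202), (0.525,0.135) |
| Strip jars | about (0.512,0.214), (0.672,0.207) |
| Mat | (0.432,-0.016) |
| Tray | about (0.472,0.351), yaw 0.25 |
| Carton | about (0.64,0.05), yaw 0.19 |

The mat diameter (0.147), carton side (0.132) and tray side (0.139) all match the given sizes. I'm picking the first dot jar.

```bash
python3 -m inch '[[[0.85,0.8,5,5,0],[0.85,0.8,10.2,9,0],[0.85,0.8,10.2,14,0],[0.85,0.8,10.2,14,0],[0.85,0.8,10.2,17,0],[0.85,0.8,10.2,20,0],[0.85,0.8,10.2,23.3,0],[0.85,0.8,10.2,23.3,0],[0.85,0.8,10.2,23.3,0]]]' 20
python3 -m inch '[[[0.3,0,0,0,0],[0.3,0,0,0,0],[0.3,0,0,0,0],[0.3,0,0,0,0],[0.3,0,0,0,0],[0.3,0,0,0,0],[0.3,0,0,0,0]]]' 20
```

```text
t: 2.6
position: [0.4226, 0.2049, 0.1282]
tcp_rot: [3.141, 0.003, -3.141]
force: [0.5, -0.2, -0.0]
finger_gap: 0.0751
grip_force: 0.0
t: 3.48
position: [0.4212, 0.2045, 0.1259]
tcp_rot: [-3.141, 0.0, -3.141]
force: [-0.6, -1.8, 3.2]
finger_gap: 0.0404
grip_force: 19.8
```

The jar is gripped (gap 40 mm). I'll lift it and look at the tray from above.

```bash
python3 -m inch '[[[0.3,0,0,-3,0],[0.3,0,0,-7,0],[0.3,0,0,-12,0],[0.3,-1,3,-17,-0.1],[0.3,-3,7,-20,-0.2],[0.3,-5,10,-20,-0.255],[0.3,-5,12.5,-20,-0.255],[0.3,-5,12.5,-20,-0.255],[0.3,-5,12.5,-20,-0.255],[0.3,-5,12.5,-20,-0.255]]]'
python3 - <<'E'
from h import *
c=cam('wrist');c=cam('wrist'); save(c,'w3'); print(r.read_state()['position'],r.read_state()['tcp_rot'])
y=.255;d=np.array([.473,.351]);M=np.array([[np.cos(y),-np.sin(y)],[np.sin(y),np.cos(y)]])
for q in [(.105,.07),(.105,-.07),(-.105,.07),(-.105,-.07)]: print(q,np.round(px(c,[*(d+M@q),.108])))
E
```

```text
t: 4.72
position: [0.4709, 0.3288, 0.3256]
tcp_rot: [-3.141, -0.0, -2.887]
force: [0.3, -0.1, -0.7]
finger_gap: 0.0402
grip_force: 19.8
[0.47106354 0.32889021 0.32582654] [-3.14151232e+00  1.25612126e-04 -2.88730044e+00]
(0.105, 0.07) [331. 249.]
(0.105, -0.07) [219. 250.]
(-0.105, 0.07) [344.  71.]
(-0.105, -0.07) [212.  71.]
```

View pics/w3.png

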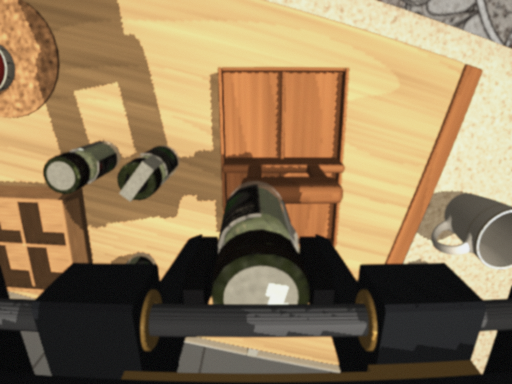

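The tray lies square in the view, with its top corners at (219,69) and (348,69), about 5 px right of the prediction. The taped lid is at (137,183) and the dot lid at (62,174).

```bash
python3 - <<'E'
from h import *
c=cam('wrist')
a=onz(c,219,69,.108);b=onz(c,348,69,.108);e=(b-a)[:2];y=np.arctan2(-e[0],e[1]);print(a,b,np.linalg.norm(e),y)
M=np.array([[np.cos(y),-np.sin(y)],[np.sin(y),np.cos(y)]])
d=((a+b)/2)[:2]+M@[.105,0];print('ctr',d)
for q in [(.072,.035),(.072,-.035),(-.072,.035),(-.072,-.035)]:
    w=d+M@q; print(q,w.round(4),'tool cm',tool(*(w-r.read_state()['position'][:2])))
print('dot C',onz(c,62,174,.16),'B',onz(c,137,183,.16))
E
```

```text
[0.38539274 0.26366461 0.108     ] [0.35034449 0.39605223 0.108     ] 0.13694839921068902 0.2588023999518453
ctr [0.46937182 0.35673034]
(0.072, 0.035) [0.53  0.409] tool cm [-7.71  6.26  0.  ]
(0.072, -0.035) [0.5479 0.3413] tool cm [-7.75 -0.74  0.  ]
(-0.072, 0.035) [0.3908 0.3721] tool cm [ 6.69  6.2  -0.  ]
(-0.072, -0.035) [0.4087 0.3045] tool cm [ 6.65 -0.8  -0.  ]
dot C [0.52288794 0.13590334 0.16      ] B [0.51271118 0.21352402 0.16      ]
```

```bash
python3 -m inch '[[[0.3,-4,-0.4,0,0],[0.3,-7.7,-0.7,0,0],[0.3,-7.7,-0.7,0,0],[0.3,-7.7,-0.7,4,0],[0.3,-7.7,-0.7,8,0],[0.3,-7.7,-0.7,12,0],[0.3,-7.7,-0.7,14.5,0],[0.3,-7.7,-0.7,15.5,0],[0.3,-7.7,-0.7,16.1,0],[0.3,-7.7,-0.7,16.3,0]]]'
python3 -m inch '[[[0.3,0,0,0,0],[0.3,0,0,0,0]]]'
```

```text
t: 6.12
position: [0.5477, 0.3425, 0.1637]
tcp_rot: [3.141, 0.001, -2.886]
force: [0.8, -0.3, -1.8]
finger_gap: 0.0402
grip_force: 19.8
t: 6.38
position: [0.5477, 0.3425, 0.1636]
tcp_rot: [3.141, 0.001, -2.886]
force: [-0.9, 0.0, -1.3]
finger_gap: 0.0403
grip_force: 19.8
```

```bash
python3 -m inch '[[[0.3,0,0,0.15,0],[0.65,0,0,0.1,0],[0.65,0,0,0.1,0],[0.65,0,0,0.1,0],[0.65,0,0,-2,0],[0.65,0,0,-5,0],[0.65,0,0,-9,0],[0.65,0,0,-13,0],[0.65,0,0,-14,0],[0.65,0,0,-14,0]]]'
python3 - <<'E'
from h import *
c=cam('wrist'); save(c,'w4')
s=r.read_state(); print(s['position'],tool(*(np.array([.524,.1355])-s['position'][:2])))
E
```

```text
t: 7.62
position: [0.5475, 0.3423, 0.3037]
tcp_rot: [3.141, 0.002, -2.886]
force: [-0.4, 0.5, -0.3]
finger_gap: 0.0571
grip_force: 0.0
[0.54693045 0.34210008 0.30201091] [ 7.430e+00 -1.941e+01  1.000e-02]
```

View pics/w4.png

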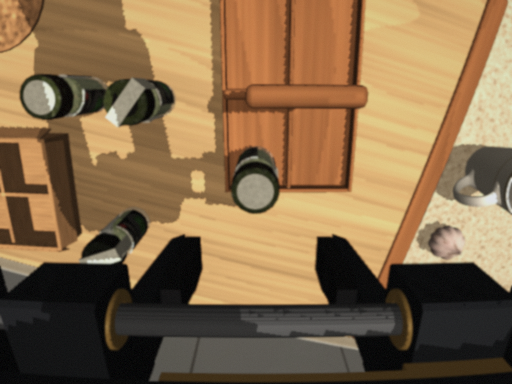

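The jar stands upright in the nest at (255,185) and the tray is level. Next is the second dot jar, closing diagonally to stay clear of its neighbour.

```bash
python3 -m inch '[[[0.75,2,-5,0,0.18],[0.75,4,-10,1,0.36],[0.75,6,-15,2,0.54],[0.75,7.4,-19.4,4,0.72],[0.75,7.4,-19.4,8,0.9],[0.75,7.4,-19.4,9.5,1.04],[0.75,7.4,-19.4,9.5,1.04],[0.75,7.4,-19.4,13,1.04],[0.75,7.4,-19.4,17.7,1.04],[0.75,7.4,-19.4,17.7,1.04]]]'
python3 -m inch '[[[0.75,0,0,0,0],[0.3,0,0,0,0],[0.3,0,0,0,0],[0.3,0,0,0,0],[0.3,0,0,0,0],[0.3,0,0,0,0],[0.3,0,0,0,0]]]' 20
```

```text
t: 8.93
position: [0.5217, 0.1359, 0.1226]
tcp_rot: [-3.136, -0.005, 2.36]
force: [0.0, 0.7, 0.7]
finger_gap: 0.0658
grip_force: 0.0
t: 9.8
position: [0.5253, 0.1357, 0.1267]
tcp_rot: [3.141, 0.001, 2.357]
force: [-0.3, -1.0, 5.7]
finger_gap: 0.0403
grip_force: 20.0
```

```bash
python3 -m inch '[[[0.3,0,0,-3,0],[0.3,0,0,-8,0],[0.3,0,0,-13,0],[0.3,0,0,-18,0],[0.3,4,1,-20.5,-0.18],[0.3,9,2.5,-20.5,-0.36],[0.3,14,4,-20.5,-0.54],[0.3,19,5.3,-20.5,-0.72],[0.3,24,6.6,-20.5,-0.9],[0.3,26.2,7.2,-20.5,-1.04]]]'
python3 -m inch '[[[0.3,0,0,0,0],[0.3,0,0,0,0]]]'
python3 - <<'E'
from h import *
s=r.read_state(); print(s['position'],tool(*(np.array([.3908,.3721])-s['position'][:2])))
E
```

```text
t: 11.05
position: [0.3882, 0.3739, 0.3303]
tcp_rot: [3.141, -0.001, -2.879]
force: [1.1, 0.2, -1.6]
finger_gap: 0.0404
grip_force: 20.0
t: 11.3
position: [0.3904, 0.3714, 0.3303]
tcp_rot: [-3.141, -0.001, -2.889]
force: [-0.1, 0.1, -0.8]
finger_gap: 0.0402
grip_force: 20.0
[0.39035657 0.37138839 0.33034553] [-0.06  0.06 -0.  ]
```

```bash
python3 -m inch '[[[0.3,0,0,5,0],[0.3,0,0,10,0],[0.3,0,0,14,0],[0.3,0,0,15.5,0],[0.3,0,0,16.2,0],[0.3,0,0,16.6,0],[0.3,0,0,16.8,0],[0.3,0,0,16.85,0],[0.3,0,0,16.85,0]]]'
python3 -m inch '[[[0.65,0,0,0,0],[0.65,0,0,0,0],[0.65,0,0,0,0],[0.65,0,0,-2,0],[0.65,0,0,-5,0],[0.65,0,0,-9,0],[0.65,0,0,-13,0],[0.65,0,0,-16,0],[0.65,0,0,-16,0]]]'
python3 - <<'E'
from h import *
c=cam('scene'); save(c,'s5'); s=r.read_state(); print(s['position'])
for p in [(.5127,.2135),(.6735,.207)]: print(tool(*(np.array(p)-s['position'][:2])))
E
```

```text
t: 12.42
position: [0.3904, 0.3722, 0.1628]
tcp_rot: [3.141, 0.001, -2.886]
force: [0.3, 0.4, 0.2]
finger_gap: 0.04
grip_force: 20.0
t: 13.55
position: [0.3912, 0.3727, 0.325]
tcp_rot: [3.14, 0.005, -2.886]
force: [-0.1, 0.1, -0.8]
finger_gap: 0.057
grip_force: 0.0
[0.39048756 0.37214684 0.3228    ]
[ -7.82 -18.44   0.  ]
[-23.22 -23.12   0.03]
```

View pics/s5.png

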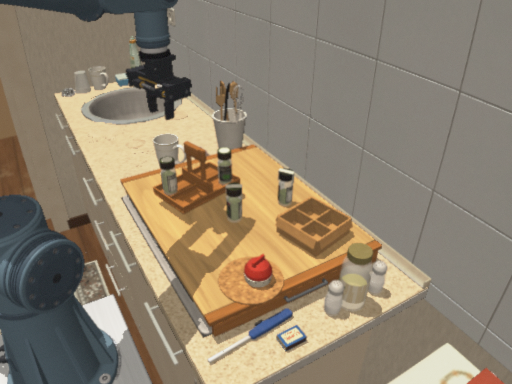

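Both dot jars stand in the tray at (168,172) and (225,163). The timer is still at (258,270). Next is the near taped jar, closing along x.

```bash
python3 -m inch '[[[0.75,0,-3,0,0.18],[0.75,-2,-7,0,0.36],[0.75,-4,-11,0,0.54],[0.75,-6,-15,0,0.72],[0.75,-7.8,-18.4,2,0.9],[0.75,-7.8,-18.4,4,1.08],[0.75,-7.8,-18.4,6,1.26],[0.75,-7.8,-18.4,8,1.44],[0.75,-7.8,-18.4,10,1.62],[0.75,-7.8,-18.4,10,1.826]]]'
python3 -m inch '[[[0.75,0,0,0,0],[0.75,0,0,0,0]]]'
python3 - <<'E'
from h import *
s=r.read_state(); print(s['position'],s['tcp_rot'],tool(*(np.array((.5127,.2135))-s['position'][:2])))
c=cam('wrist'); save(c,'w6'); print(px(c,(.5127,.2135,.16)))
img=c['img']; hsv=cv2.cvtColor(img,cv2.COLOR_RGB2HSV)
wh=((hsv[...,1]<45)&(hsv[...,2]>170)).astype(np.uint8)
n,l,st,ce=cv2.connectedComponentsWithStats(wh)
for i in range(1,n):
    if st[i,4]>100: print(st[i],ce[i].round(),onz(c,*ce[i],.16).round(4))
E
```

```text
t: 14.85
position: [0.5096, 0.2131, 0.2178]
tcp_rot: [-3.134, 0.001, 1.583]
force: [0.3, -0.0, 0.3]
finger_gap: 0.0659
grip_force: 0.0
t: 15.1
position: [0.5117, 0.2135, 0.2214]
tcp_rot: [-3.14, 0.0, 1.593]
force: [-1.0, -0.1, -0.7]
finger_gap: 0.066
grip_force: 0.0
[0.51170373 0.21350504 0.22144901] [-3.14045452e+00  2.08926920e-04  1.59289953e+00] [-0.   0.1 -0. ]
(np.float64(260.2604360967536), np.float64(209.39155846502163))
[316   0  57  21 870] [344.   8.] [0.5586 0.3395 0.16  ]
[ 226  190   64   39 1167] [256. 211.] [0.5102 0.2125 0.16  ]
[465 195  35  54 958] [482. 222.] [0.6724 0.2072 0.16  ]
```

View pics/w6.png

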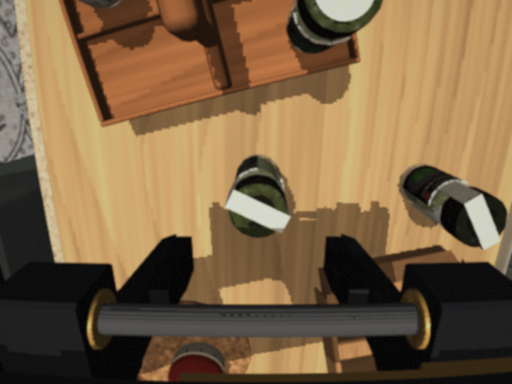

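The taped lid is centred between the fingers at (257,211), and the other taped lid is at about (480,218), which is (0.671,0.207). I'm going down and gripping.

```bash
python3 -m inch '[[[0.75,0,0,4,0],[0.75,0,0,8,0],[0.75,0,0,9.6,0],[0.75,0,0,9.6,0],[0.3,0,0,9.6,0],[0.3,0,0,9.6,0],[0.3,0,0,9.6,0],[0.3,0,0,9.6,0],[0.3,0,0,9.6,0],[0.3,0,0,9.6,0]]]' 20
python3 -m inch '[[[0.3,0,0,-3,0],[0.3,0,0,-7,0],[0.3,0,0,-11,0],[0.3,0,0,-15,0],[0.3,0,0,-15,0],[0.3,0,0,-15,0]]]'
python3 - <<'E'
from h import *
s=r.read_state(); print(s['position'],s['tcp_rot'])
c=cam('side'); save(c,'side7')
c=cam('scene'); save(c,'s7')
a=cv2.imread('pics/s7.png')[185:260,265:365]; b=cv2.imread('pics/side7.png')[180:250,255:355]
cv2.imwrite('pics/z7.png',np.vstack([cv2.resize(a,(533,400),interpolation=3)[:300],cv2.resize(b,(533,373),interpolation=3)[:300]]))
cv2.imwrite('pics/z7.png',np.hstack([cv2.resize(a,(400,300),interpolation=3),cv2.resize(b,(400,280),interpolation=3)[:,:]] if False else [cv2.resize(a,(400,300),interpolation=3),cv2.resize(b,(400,300),interpolation=3)]))
E
```

```text
t: 16.4
position: [0.5127, 0.2138, 0.1273]
tcp_rot: [3.14, -0.0, 1.589]
force: [-1.5, 0.1, 6.1]
finger_gap: 0.0403
grip_force: 19.9
t: 17.15
position: [0.5115, 0.2135, 0.275]
tcp_rot: [-3.14, 0.0, 1.589]
force: [-0.2, 1.1, -2.4]
finger_gap: 0.0402
grip_force: 19.9
[0.5114779  0.21345125 0.2749524 ] [-3.14002828e+00  2.76418785e-04  1.58926629e+00]
```

View pics/z7.png

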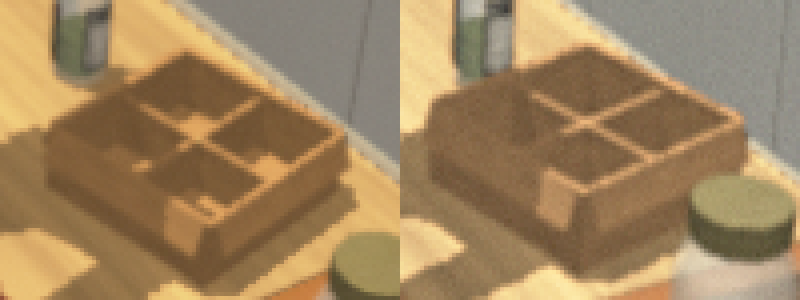

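In the scene crop the carton's cross is at (190,142), which is pixel (312.5,220.5). Its corners are at (48,140), (185,52), (345,130) and (210,228). In the side crop the cross is at (583,122), which is pixel (300.8,208.5).

```bash
python3 - <<'E'
from h import *
c=cam('scene'); d=cam('side')
print('cross',onz(c,312.5,220.5,.105),onz(d,300.75,208.5,.105))
k=np.array([onz(c,u,v,.105)[:2] for u,v in [(277,220),(311.3,198),(351.3,217.5),(317.5,242)]]);print(k.round(3),k.mean(0),np.linalg.norm(k-np.roll(k,1,0),axis=1))
e=(k[1]-k[0])+(k[2]-k[3]);print('yaw',np.arctan2(e[1],e[0]))
print('check jar D lid scene->', onz(c,286,171,.16))
E
```

```text
cross [0.64546636 0.04478956 0.105     ] [0.65187437 0.04288372 0.105     ]
[[ 0.569  0.092]
 [ 0.704  0.128]
 [ 0.74   0.004]
 [ 0.605 -0.029]] [0.65441412 0.04877706] [0.1257599  0.14008429 0.12848812 0.13922882]
yaw 0.25046515229001015
check jar D lid scene-> [0.67056344 0.20605796 0.16      ]
```

```bash
python3 -m inch '[[[0.3,-5,3,0,0],[0.3,-10,6,0,0],[0.3,-15,9,0,0],[0.3,-20,11,0,0],[0.3,-24.3,12.9,0,0],[0.3,-24.3,12.9,0,0],[0.3,-24.3,12.9,0,0],[0.3,-24.3,12.9,0,0]]]'
python3 - <<'E'
from h import *
c=cam('wrist'); c=cam('wrist'); save(c,'w8'); print(r.read_state()['position'])
E
```

```text
t: 18.35
position: [0.6451, -0.0257, 0.2759]
tcp_rot: [-3.141, -0.0, 1.591]
force: [0.3, 0.5, 0.1]
finger_gap: 0.0405
grip_force: 19.9
[ 0.6452704  -0.02567755  0.27630235]
```

View pics/w8.png

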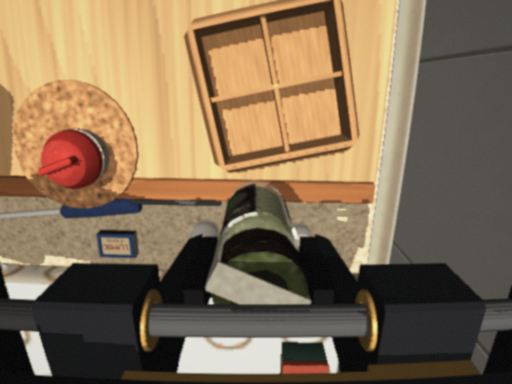

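The carton is now fully in view. Its outer rim corners are at (187,33), (222,170) and (357,142), and the cross is at (275,87). The timer is at (72,158) on the mat.

```bash
python3 - <<'E'
from h import *
c=cam('wrist')
k=[onz(c,u,v,.105)[:2] for u,v in [(187,33),(222,170),(357,142)]]
print(np.round(k,4),np.linalg.norm(k[0]-k[1]),np.linalg.norm(k[1]-k[2]),'ctr',(k[0]+k[2])/2,'cross',onz(c,275,87,.105))
e=k[2]-k[1];f=k[0]-k[1];print('yaw',np.arctan2(e[1],e[0]),np.arctan2(-f[0],f[1]))
d=np.array(onz(c,275,87,.105)[:2])*.5+(k[0]+k[2])/4;y=(np.arctan2(e[1],e[0])+np.arctan2(-f[0],f[1]))/2
M=np.array([[np.cos(y),-np.sin(y)],[np.sin(y),np.cos(y)]]);p=r.read_state()['position'][:2]
for q in [(.033,.033),(.033,-.033),(-.033,.033),(-.033,-.033)]: w=d+M@q;print(q,w.round(4),tool(*(w-p)))
print('timer',onz(c,72,158,.085),'mat',onz(c,75,142,.06))
E
```

```text
[[ 0.5781  0.101 ]
 [ 0.6086 -0.026 ]
 [ 0.7415  0.0052]] 0.13065156812989226 0.1365057847821524 ctr [0.65980706 0.05310771] cross [0.65902517 0.05493058 0.105     ]
yaw 0.23035557075422788 0.23621982357032745
(0.033, 0.033) [0.6839 0.0938] [11.88  4.09  0.  ]
(0.033, -0.033) [0.6992 0.0295] [5.43 5.49 0.  ]
(-0.033, 0.033) [0.6197 0.0785] [10.48 -2.36 -0.  ]
(-0.033, -0.033) [0.6349 0.0143] [ 4.03 -0.96 -0.  ]
timer [ 0.44352765 -0.0202945   0.085     ] mat [ 0.43506719 -0.00702827  0.06      ]
```

```bash
python3 -m inch '[[[0.3,4,-0.95,0,0],[0.3,4,-0.95,0,0],[0.3,4,-0.95,4,0],[0.3,4,-0.95,8,0],[0.3,4,-0.95,11,0],[0.3,4,-0.95,13,0],[0.3,4,-0.95,13.8,0],[0.3,4,-0.95,14.3,0],[0.3,4,-0.95,14.5,0],[0.3,4,-0.95,14.5,0]]]'
python3 -m inch '[[[0.3,0,0,0.1,0],[0.7,0,0,0,0],[0.7,0,0,0,0],[0.7,0,0,0,0],[0.7,0,0,-3,0],[0.7,0,0,-7,0],[0.7,0,0,-11,0],[0.7,0,0,-11,0],[0.7,0,0,-11,0]]]'
python3 - <<'E'
from h import *
s=r.read_state(); print(s['position'],tool(*(np.array((.671,.2072))-s['position'][:2])))
E
```

```text
t: 19.75
position: [0.6358, 0.0127, 0.132]
tcp_rot: [3.14, 0.0, 1.589]
force: [-0.5, -0.6, -0.5]
finger_gap: 0.0403
grip_force: 19.9
t: 20.88
position: [0.6349, 0.0129, 0.2404]
tcp_rot: [-3.141, -0.0, 1.589]
force: [0.7, 0.2, -0.4]
finger_gap: 0.0617
grip_force: 0.0
[0.63487731 0.01291434 0.2404113 ] [19.36  3.97 -0.  ]
```

```bash
python3 -m inch '[[[0.75,5,1,0,0],[0.75,10,2,0,0],[0.75,15,3,0,0],[0.75,19.3,4,0,0],[0.75,19.3,4,0,0],[0.75,19.3,4,0,0],[0.75,19.3,4,0,0]]]'
python3 - <<'E'
from h import *
c=cam('wrist');c=cam('wrist'); save(c,'w9'); s=r.read_state(); print(s['position'])
hsv=cv2.cvtColor(c['img'],cv2.COLOR_RGB2HSV)
wh=((hsv[...,1]<45)&(hsv[...,2]>170)).astype(np.uint8)
n,l,st,ce=cv2.connectedComponentsWithStats(wh)
for i in range(1,n):
    if st[i,4]>300: w=onz(c,*ce[i],.16);print(st[i],ce[i].round(),w.round(4),tool(*(w-s['position'])[:2]))
E
```

```text
t: 21.75
position: [0.6715, 0.2051, 0.2404]
tcp_rot: [-3.14, 0.0, 1.588]
force: [0.8, -0.2, -0.9]
finger_gap: 0.0657
grip_force: 0.0
[0.67175849 0.20522176 0.24106337]
[ 20   0  39  12 346] [39.  4.] [0.5252 0.3381 0.16  ] [ 13.54 -14.43   0.  ]
[ 236  170   46   53 1050] [258. 197.] [0.6713 0.2075 0.16  ] [ 0.23 -0.04 -0.  ]
```

View pics/w9.png

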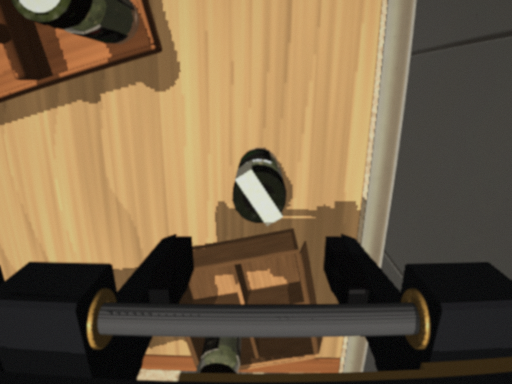

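The taped lid is at (260,197), centred between the fingers. The first taped jar is in the carton at (222,355). I'm gripping this one.

```bash
python3 -m inch '[[[0.75,0.2,0,5,0],[0.75,0.2,0,9,0],[0.75,0.2,0,11.5,0],[0.75,0.2,0,11.5,0],[0.3,0.2,0,11.5,0],[0.3,0.2,0,11.5,0],[0.3,0.2,0,11.5,0],[0.3,0.2,0,11.5,0],[0.3,0.2,0,11.5,0],[0.3,0.2,0,11.5,0]]]' 20
python3 -m inch '[[[0.3,0,0,-3,0],[0.3,0,0,-7,0],[0.3,0,0,-10,0],[0.3,-4,0.4,-11,0],[0.3,-8,0.8,-11,0],[0.3,-11.3,1.05,-11,0],[0.3,-11.3,1.05,-11,0],[0.3,-11.3,1.05,-11,0],[0.3,-11.3,1.05,-11,0]]]'
python3 - <<'E'
from h import *
s=r.read_state(); print(s['position'],tool(*(np.array((.6839,.0938))-s['position'][:2])))
E
```

```text
t: 23.1
position: [0.6725, 0.2087, 0.1279]
tcp_rot: [3.139, -0.0, 1.589]
force: [-1.5, -0.7, 6.5]
finger_gap: 0.0405
grip_force: 20.0
t: 24.22
position: [0.6841, 0.0971, 0.2361]
tcp_rot: [-3.141, -0.0, 1.591]
force: [-0.0, 0.7, -1.9]
finger_gap: 0.0404
grip_force: 20.0
[0.68405171 0.09711211 0.23606146] [-0.33 -0.02 -0.  ]
```

```bash
python3 -m inch '[[[0.3,-0.3,0,3,0],[0.3,-0.3,0,6,0],[0.3,-0.3,0,8.5,0],[0.3,-0.3,0,9.7,0],[0.3,-0.3,0,10.2,0],[0.3,-0.3,0,10.5,0],[0.3,-0.3,0,10.5,0]]]'
python3 -m inch '[[[0.7,0,0,0,0],[0.7,0,0,0,0],[0.7,0,0,0,0],[0.7,0,0,-3,0],[0.7,0,0,-7,0],[0.7,0,0,-11,0],[0.7,0,0,-13,0],[0.7,0,0,-13,0],[0.7,0,0,-13,0]]]'
python3 - <<'E'
from h import *
c=cam('scene'); save(c,'s10'); s=r.read_state(); print(s['position'],tool(*(np.array((.43,.0))-s['position'][:2])))
E
```

```text
t: 25.1
position: [0.685, 0.0928, 0.1323]
tcp_rot: [3.14, 0.0, 1.589]
force: [-0.3, 0.3, -0.9]
finger_gap: 0.0403
grip_force: 20.0
t: 26.22
position: [0.6835, 0.0928, 0.259]
tcp_rot: [-3.138, -0.0, 1.589]
force: [0.2, -0.1, -0.9]
finger_gap: 0.0616
grip_force: 0.0
[0.68330811 0.09278896 0.25858916] [ -8.81 -25.5    0.1 ]
```

View pics/s10.png

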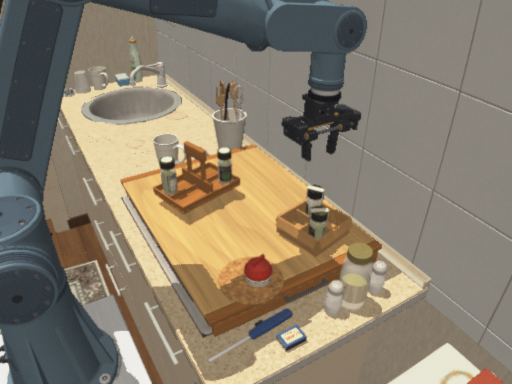

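All jars are sorted and upright, with the strip jars in the carton at (315,195) and (318,218). The timer is still at (258,268). I'm going over it now.

```bash
python3 -m inch '[[[1,-2,-5,0,0],[1,-4,-10,0,0],[1,-6,-15,0,0],[1,-9,-20,0,0],[1,-11,-24.2,3,0],[1,-11,-24.2,6,0],[1,-11,-24.2,6,0],[1,-11,-24.2,6,0]]]' 25
python3 - <<'E'
from h import *
c=cam('wrist');c=cam('wrist'); save(c,'w11'); s=r.read_state(); print(s['position'])
hsv=cv2.cvtColor(c['img'],cv2.COLOR_RGB2HSV)
rd=(((hsv[...,0]<6)|(hsv[...,0]>172))&(hsv[...,1]>150)&(hsv[...,2]>80)).astype(np.uint8)
cs=max(cv2.findContours(rd,0,2)[0],key=cv2.contourArea); (u,v),rad=cv2.minEnclosingCircle(cs); w=onz(c,u,v,.085);print('red',u,v,rad,w,tool(*(w-s['position'])[:2]))
print(2*rad/c['fx']*np.linalg.norm(w-c['o']))
E
```

```text
t: 27.28
position: [0.4449, -0.0217, 0.2016]
tcp_rot: [-3.141, -0.0, 1.59]
force: [0.1, -0.4, 0.0]
finger_gap: 0.088
grip_force: 0.0
[ 0.44545398 -0.02170609  0.20219396]
red 258.3307800292969 185.0 37.71768569946289 [ 0.4451886 -0.0209226  0.085    ] [ 0.08 -0.03 -0.  ]
0.06357090661600007
```

View pics/w11.png

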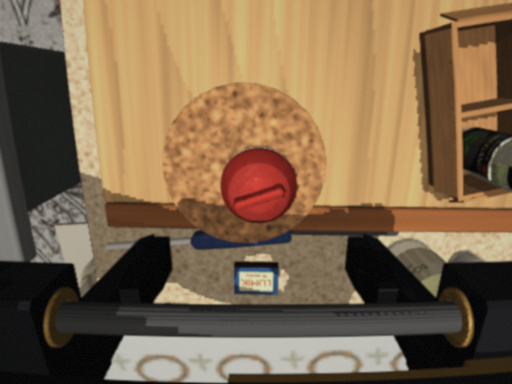

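The timer at (258,185) is centred under the fingers. The mat circle is centred at (245,162) and will be used later. I'm going down to grasp the timer round its body.

```bash
python3 - <<'E'
from h import *
c=cam('wrist'); print([onz(c,*p,.06).round(4) for p in [(245,162),(245,82),(245,243),(163,162),(326.5,162)]])
E
python3 -m inch '[[[1,0.1,0,5,0],[1,0.1,0,9,0],[1,0.1,0,12,0],[1,0.1,0,13.2,0],[1,0.1,0,13.2,0],[0.6,0.1,0,13.2,0],[0.6,0.1,0,13.2,0],[0.6,0.1,0,13.2,0],[0.6,0.1,0,13.2,0],[0.6,0.1,0,13.2,0]]]' 20
python3 -m inch '[[[0.6,0,0,-1,0],[0.6,0,0,-3,0],[0.6,0,0,-6,0],[0.6,0,0,-6,0],[0.6,0,0,-6,0]]]'
python3 - <<'E'
from h import *
s=r.read_state(); print(s['position'],tool(*(np.array((.46,.17))-s['position'][:2])))
c=cam('side');save(c,'side12')
E
```

```text
[array([ 0.4331, -0.007 ,  0.06  ]), array([0.4325, 0.0623, 0.06  ]), array([ 0.4336, -0.0879,  0.06  ]), array([ 0.3585, -0.0082,  0.06  ]), array([ 0.5069, -0.0055,  0.06  ])]
t: 28.68
position: [0.4452, -0.0209, 0.0701]
tcp_rot: [3.14, 0.001, 1.589]
force: [-1.5, -0.5, 6.2]
finger_gap: 0.0643
grip_force: 20.0
t: 29.3
position: [0.4439, -0.0205, 0.1286]
tcp_rot: [-3.141, -0.0, 1.589]
force: [-1.0, 0.2, -0.3]
finger_gap: 0.0638
grip_force: 20.0
[ 0.44388449 -0.02054706  0.12860487] [19.02  1.96  0.  ]
```

```bash
python3 -m inch '[[[0.6,4,0.4,0,0],[0.6,8,0.8,0,0],[0.6,12,1.2,0,0],[0.6,16,1.6,0,0],[0.6,19,2,0,0],[0.6,19,2,0,0],[0.6,19,2,3,0],[0.6,19,2,5,0],[0.6,19,2,5.9,0],[0.6,19,2,6.3,0]]]'
python3 -m inch '[[[0.6,0,0,0.1,0],[0.6,0,0,0.1,0],[1,0,0,0.1,0],[1,0,0,0.1,0],[1,0,0,0.1,0],[1,0,0,0.1,0],[1,0,0,-4,0],[1,0,0,-9,0],[1,0,0,-14,0],[1,0,0,-19,0]]]'
python3 -m inch '[[[1,0,0,-4,-0.18],[1,0,0,-5,-0.36],[1,0,0,-5,-0.54],[1,0,0,-5,-0.72],[1,0,0,-5,-0.9],[1,0,0,-5,-1.08],[1,0,0,-5,-1.26],[1,0,0,-5,-1.44],[1,0,0,-5,-1.62],[1,0,0,-5,-1.80]]]'
python3 - <<'E'
from h import *
c=cam('scene'); save(c,'s13'); s=r.read_state(); print(s['position'],s['tcp_rot'])
E
```

```text
t: 30.6
position: [0.4606, 0.169, 0.0656]
tcp_rot: [-3.14, 0.0, 1.589]
force: [0.3, -0.4, -0.9]
finger_gap: 0.0642
grip_force: 20.0
t: 31.85
position: [0.4606, 0.1696, 0.2579]
tcp_rot: [3.141, 0.0, 1.589]
force: [1.4, 0.3, -1.2]
finger_gap: 0.0884
grip_force: 0.0
t: 33.1
position: [0.4608, 0.1696, 0.3061]
tcp_rot: [3.142, -0.0, -2.888]
force: [0.1, 0.1, -0.8]
finger_gap: 0.0881
grip_force: 0.0
[0.46078554 0.16959289 0.30612999] [-3.14153320e+00 -1.92248688e-04 -2.88077164e+00]
```

View pics/s13.png

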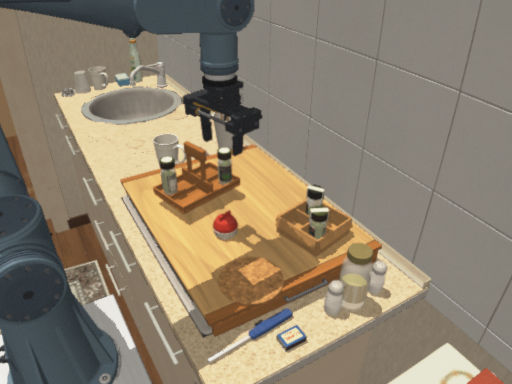

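The timer stands upright at (226,226), which is (0.46,0.17). The mat is clear. I'll hover over the handle with the fingers closing along the tray's x axis.

```bash
python3 -m inch '[[[1,-2,4,0,0.18],[1,-4,9,0,0.36],[1,-5.6,14,0,0.54],[1,-5.6,17.9,0,0.72],[1,-5.6,17.9,0,0.9],[1,-5.6,17.9,0,1.08],[1,-5.6,17.9,0,1.26],[1,-5.6,17.9,0,1.44],[1,-5.6,17.9,0,1.57],[1,-5.6,17.9,0,1.57]]]'
python3 -m inch '[[[0.6,0,0,0,0],[0.6,0,0,0,0]]]'
python3 - <<'E'
from h import *
c=cam('wrist');c=cam('wrist'); save(c,'w14'); s=r.read_state(); print(s['position'],s['tcp_rot'])
y=.2588;d=np.array([.4694,.3567]);M=np.array([[np.cos(y),-np.sin(y)],[np.sin(y),np.cos(y)]])
print([np.round(px(c,[*(d+M@[0,q]),.225])) for q in (-.042,.042)], [np.round(px(c,[*(d+M@q),.108])) for q in [(.105,-.07),(-.105,-.07),(.105,.07),(-.105,.07)]])
E
```

```text
t: 34.4
position: [0.4712, 0.3569, 0.306]
tcp_rot: [-3.141, 0.0, 1.818]
force: [-0.3, -0.2, 0.3]
finger_gap: 0.0883
grip_force: 0.0
t: 34.65
position: [0.4713, 0.3569, 0.3062]
tcp_rot: [-3.142, 0.0, 1.82]
force: [-0.5, -0.6, -0.0]
finger_gap: 0.07
grip_force: 0.0
[0.47128079 0.35691227 0.30622689] [-3.14156487e+00 -3.56947950e-05  1.81979191e+00]
[array([257., 250.]), array([255., 143.])] [array([349., 223.]), array([167., 225.]), array([358.,  97.]), array([154.,  99.])]
```

View pics/w14.png

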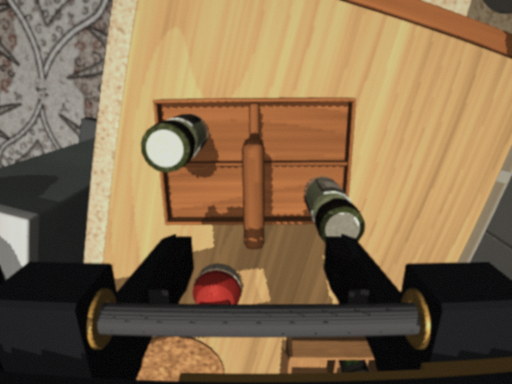

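The bar runs from (253,140) to (254,247), about 4 mm to tool -y and 3 mm to tool +x of the TCP. Both jars are clear of the fingers. I'm going down to grip and then lifting gently.

```bash
python3 -m inch '[[[0.5,0.3,-0.4,0,0],[0.5,0.3,-0.4,3,0],[0.5,0.3,-0.4,6,0],[0.5,0.3,-0.4,9,0],[0.5,0.3,-0.4,11,0],[0.5,0.3,-0.4,11.8,0],[0.5,0.3,-0.4,11.8,0],[0.5,0.3,-0.4,11.8,0]]]' 40
python3 -m inch '[[[0.1,0,0,0,0],[0.1,0,0,0,0],[0.1,0,0,0,0],[0.1,0,0,0,0],[0.1,0,0,0,0],[0.1,0,0,0,0],[0.1,0,0,0,0]]]' 40
python3 -m inch '[[[0.1,0,0,-0.3,0],[0.1,0,0,-0.8,0],[0.1,0,0,-1.5,0],[0.1,0,0,-2.5,0],[0.1,0,0,-3.5,0],[0.1,0,0,-4.5,0],[0.1,0,0,-5.5,0],[0.1,0,0,-6.5,0],[0.1,0,0,-7.2,0],[0.1,0,0,-7.5,0]]]'
python3 -m inch '[[[0.1,0,0,-0.5,0],[0.1,0,0,-0.5,0],[0.1,0,0,-0.5,0]]]'
python3 - <<'E'
from h import *
c=cam('scene'); save(c,'s15'); s=r.read_state(); print(s['position'],s['tcp_rot'],tool(*(np.array([.433,-.0128])-s['position'][:2])))
E
```

```text
t: 35.75
position: [0.4673, 0.3592, 0.1894]
tcp_rot: [3.14, -0.0, 1.819]
force: [0.9, -0.6, 0.2]
finger_gap: 0.0444
grip_force: 0.0
t: 36.62
position: [0.4668, 0.3589, 0.1884]
tcp_rot: [3.141, -0.0, 1.819]
force: [-0.1, -0.7, 3.2]
finger_gap: 0.0157
grip_force: 40.0
t: 37.88
position: [0.4669, 0.3589, 0.2638]
tcp_rot: [3.141, -0.0, 1.819]
force: [1.0, -0.3, -4.5]
finger_gap: 0.016
grip_force: 40.0
t: 38.25
position: [0.4666, 0.3588, 0.2679]
tcp_rot: [-3.141, 0.0, 1.819]
force: [0.1, 0.4, -5.0]
finger_gap: 0.0155
grip_force: 40.0
[0.46650556 0.35876144 0.2678476 ] [-3.14096635e+00  1.09333452e-04  1.81931895e+00] [-3.519e+01 -1.239e+01  1.000e-02]
```

View pics/s15.png

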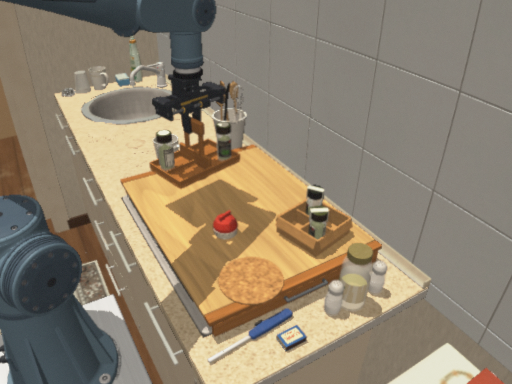

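The tray is lifted level with both jars upright. The timer at (226,226) and the mat at (251,279) are clear. I'm carrying it smoothly over.

```bash
python3 -m inch '[[[0.1,-0.5,-0.2,-0.7,0],[0.1,-1.6,-0.6,-1.5,0],[0.1,-3.5,-1.2,-2,0],[0.1,-6,-2.1,-2,0],[0.1,-8.7,-3.1,-2,0],[0.1,-11.4,-4,-2,0],[0.1,-14.1,-5,-2,0],[0.1,-16.8,-5.9,-2,0],[0.1,-19.5,-6.9,-2,0],[0.1,-22.2,-7.8,-2,0]]]'
python3 -m inch '[[[0.1,-2.7,-1,0,0],[0.1,-5.3,-1.9,0,0],[0.1,-7.7,-2.7,0,0],[0.1,-9.8,-3.5,0,0],[0.1,-11.4,-4,0,0],[0.1,-12.4,-4.4,0,0],[0.1,-13,-4.6,0,0],[0.1,-13,-4.6,0,0],[0.1,-13,-4.6,0,0],[0.1,-13,-4.6,0,0]]]'
python3 - <<'E'
from h import *
s=r.read_state(); print(s['position'],s['tcp_rot'],tool(*(np.array([.433,-.0128])-s['position'][:2])))
E
```

```text
t: 39.55
position: [0.4451, 0.1225, 0.2887]
tcp_rot: [3.141, 0.001, 1.819]
force: [-0.5, -0.4, -4.6]
finger_gap: 0.0156
grip_force: 40.0
t: 40.8
position: [0.4331, -0.0124, 0.2881]
tcp_rot: [-3.141, -0.0, 1.82]
force: [0.8, 0.4, -4.2]
finger_gap: 0.0157
grip_force: 40.0
[ 0.43306396 -0.01241179  0.28814678] [-3.14149325e+00 -2.07418397e-04  1.82005512e+00] [-0.04 -0.02 -0.  ]
```

```bash
python3 -m inch '[[[0.1,0,0,1,0],[0.1,0,0,2.5,0],[0.1,0,0,4,0],[0.1,0,0,5.5,0],[0.1,0,0,7,0],[0.1,0,0,8,0],[0.1,0,0,8.7,0],[0.1,0,0,9.1,0],[0.1,0,0,9.3,0],[0.1,0,0,9.4,0]]]'
python3 -m inch '[[[0.1,0,0,0,0],[0.1,0,0,0.1,0],[0.1,0,0,0.1,0]]]'
```

```text
t: 42.05
position: [0.4333, -0.0129, 0.1944]
tcp_rot: [3.141, 0.0, 1.819]
force: [-0.0, 0.6, -3.4]
finger_gap: 0.0155
grip_force: 40.0
t: 42.42
position: [0.4333, -0.0129, 0.1935]
tcp_rot: [3.141, 0.0, 1.819]
force: [-0.2, 0.9, -2.9]
finger_gap: 0.0156
grip_force: 40.0
```

```bash
python3 -m inch '[[[0.1,0,0,0.1,0],[0.1,0,0,0.1,0],[0.1,0,0,0.1,0]]]'
python3 -m inch '[[[0.3,0,0,0,0],[0.5,0,0,0,0],[0.5,0,0,0,0],[0.5,0,0,0,0],[0.5,0,0,-3,0],[0.5,0,0,-7,0],[0.5,0,0,-12,0],[0.5,0,0,-15,0],[0.5,0,0,-15,0],[0.5,0,0,-15,0]]]'
python3 - <<'E'
from h import *
c=cam('scene'); save(c,'s16')
E
```

```text
t: 42.8
position: [0.4336, -0.013, 0.1935]
tcp_rot: [3.14, 0.001, 1.819]
force: [-3.3, 0.3, 5.9]
finger_gap: 0.0157
grip_force: 40.0
t: 44.05
position: [0.4326, -0.0127, 0.3409]
tcp_rot: [-3.14, -0.001, 1.819]
force: [0.5, 0.0, -0.9]
finger_gap: 0.0443
grip_force: 0.0
```

View pics/s16.png

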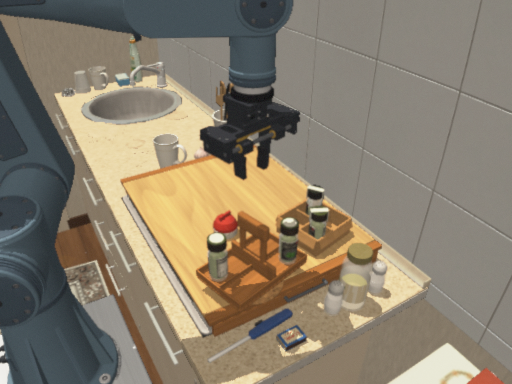

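The tray stands level on the mat with jars at (217,257) and (289,240). The timer is upright and clear at (226,224), and the taped jars are in the carton. I'm handing it in.

```bash
python3 -c "
from cell import r
print(r.finish_job())"
```

```text
the job is handed in; nothing more can be done
None
```

I handed the job in at about 44 s of the 210 s allowed: the two dotted jars stand in the tray, set down level on the cork mat, the two taped jars are in the carton, and the timer stands upright on the board clear of mat and tray (seen in the last picture; no verdict was returned).

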